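# Find the module that passed inspection and push it to the outgoing bay

### The arm

A 7-joint arm with a two-finger parallel gripper is mounted at the origin on a cart in front of the work surface, level with it; the furniture and walls round the work are solid. World frame = base frame: x ahead of the robot, y to its left, z up, the work surface at z = 0. Lengths are in m, angles in degrees, forces in N, time in s.
With the tool pointing down it reaches from about 0.425 to 0.875 m from the base axis. Payload 4.7 kg.
Tool frame: the origin (TCP) lies at the very end of the fingers, on their centre line; the grasp point (between the pads) lies 19 mm behind it; z points along the fingers, y is the direction in which the jaws open and shut (so a half turn about z gives the same grasp; the last joint's range is limited). The gripper opens to 87 mm and grips with 3 to 60 N. Pads are 19 mm wide; open, the fingers measure 117 mm over their backs; the gripper's body (75 mm by 190 mm) begins 51 mm behind the grasp point.
Start: joints at [74.376, 18.392, -4.016, 83.108, 1.295, 78.541, -3.26], TCP at [0.184, -0.623, 0.223] pointing down, gripper open.
Joint ranges: [-163.93, 163.93], [-17.29, 119.83], [-79.2, 71.16], [3.27, 140.29], [-89.18, 269.18], [5.43, 117.66], [-154.24, 154.24]. Speed limits (degrees/s): [147.25, 147.25, 180, 180, 180, 180, 180].

### API

Orientations are given as [roll, pitch, yaw] about the fixed x, y, z axes, in that order (R = Rz(yaw) Ry(pitch) Rx(roll)).
In Python, from cell import monitor, read_camera, camera_info, env, look_for gives the robot as it stands.
- The arm moves only by the tool servo_tool, never from a script. Its argument "commands" is one flat list of numbers, 6 for each row, row after row: the shift along the tool's x, y, z in mm, then the turn, a rotation vector about the tool's x, y, z in degrees. A call has 1 to 10 rows; each row shifts and turns the commanded pose from where the row before left it, along the tool's axes as they then stand; what a row does not reach is not made up. A row lasts 1/10 s, in which the tool goes at most 50 mm and 8.59 degrees, less where a joint would pass 70% of its speed; a pose out of reach is approached as far as the arm can. A call is refused whole if a number of a shift passes 50 or a number of a turn 8.59, either way. A call with a gripper value outside its range is refused whole. "jaw" is the finger opening in mm, from 0 to 87, set as the call begins (left out, the last holds). The fingers move at their own pace and stop on an object; "newtons" is the grip in N (left out, the last holds). Time passes only in rows, so rows that do not move let the fingers close. It gives the time, the measured TCP pose, the force and the opening at its end, in the units of the state.
- monitor.get_obs(): the state, without advancing time (a new reading comes with each control period).
- read_camera(name): name is "scene" or "top" or "wrist"; returns (picture, depth): 400x640x3 uint8, red, green, blue; 400x640 float32, m along the optical axis (not along the pixel's ray), 0 where there is no reading.
- camera_info(name): a dict with "camera_matrix" (3x3 intrinsics, pixels), "R" (3x3) and "t" (3): a world point X has camera coordinates R X + t; the wrist camera has in their place "T_tool_cam" (4x4, takes a point from camera to tool coordinates, whose origin is the TCP and whose axes are the flange's). Camera axes: x right, y down, z forward; pixel columns grow to the right and rows downward; lengths in m; the calibration is good to about 2 mm. A picture is of the moment at which its call begins: read the wrist's pose just before it. camera_info takes no time and is no camera call.
- env.sign_off(): hands the job in, once; it reports no verdict.
Trained networks look in the newest picture that a camera, given by its name, has taken for a name from the list of things; names that differ only in an ending like _2 or _b are one class to them, and where a whole thing is asked for, a point or a joint stands for the part that bears it (a point fixed in the world has none). Each returns a list of dicts, best first, with "conf" (0 to 1); they miss things now and then, are a little off and sometimes report something else, mostly with a low value. They report only what shows in the picture. A call takes as long as a camera call.
- look_for(camera, label): "box" ([left, top, width, height] in pixels, round what is visible of it).
The state is a dict: "time_s": time; "qpos": joint angles; "joint_velocities": joint speeds; "effort": joint torques, N m; "tool_pos": TCP position; "tool_rot": TCP orientation; "force": force on the tool from outside, world axes, zero at the start; "wrist_torque": the same for the moment, N m; "grip_width": finger opening in m.
Only numpy, scipy, OpenCV 4.12 (cv2) and the standard library are available. Lean on these libraries where they do the work, as an engineer would, in place of code of your own. Each camera call takes 0.05 s, during which the arm holds its last target.

### The job

Two identical slim grey modules stand on the desk, and only one carries the round green inspection stamp on its underside: with the fingertips, tip each one backwards, away from the robot, so that it lies on its back and shows its underside to the front. When both lie there, push the stamped one sideways, still on its back with the stamp in view, until it is wholly between the two yellow tape strips of the outgoing bay; leave the other lying outside the bay. Push only - do not lift or carry the modules - and leave the other things on the desk alone.

Things in the scene. Friction and masses are not known exactly. Their poses are not given: they have to be found in the camera images.
- module_a: one of two alike slim grey cases, 60 deep (x) x 90 wide (y) x 95 mm high, 0.3 to 0.65 kg, centre of mass about 38 mm up. Front panel to the robot: knob and two terminals stand out up to 9 mm below 38 mm height; flat above. Back and sides flat. Four 3 mm rubber feet. Origin: centre of the underside at foot level; own x to its back, y to its left, z to its top
- module_a_heel (a point): middle of its lower rear edge (30 mm behind the origin, 3 mm up), the edge it tips about, hardly sliding, when pushed rearward near the top of its front. It overbalances at about 38 degrees and falls on its back by itself; it then lies behind this edge, 60 mm high and 92 mm long, underside and feet to the robot, and slides easily
- module_a_left (a point): middle of this module's left (+y) side face, 48 mm from its foot
- module_a_right (a point): middle of this module's right (-y) side face, 48 mm from its foot
- module_b: one of two alike slim grey cases, 60 deep (x) x 90 wide (y) x 95 mm high, 0.3 to 0.65 kg, centre of mass about 38 mm up. Front panel to the robot: knob and two terminals stand out up to 9 mm below 38 mm height; flat above. Back and sides flat. Four 3 mm rubber feet. Origin: centre of the underside at foot level; own x to its back, y to its left, z to its top
- module_b_heel (a point): middle of its lower rear edge (30 mm behind the origin, 3 mm up), the edge it tips about, hardly sliding, when pushed rearward near the top of its front. It overbalances at about 38 degrees and falls on its back by itself; it then lies behind this edge, 60 mm high and 92 mm long, underside and feet to the robot, and slides easily
- module_b_left (a point): middle of this module's left (+y) side face, 48 mm from its foot
- module_b_right (a point): middle of this module's right (-y) side face, 48 mm from its foot
- stamp (a point): centre of the round green inspection stamp, 37 mm across with a pale tick, on the white label under one of the two modules: it tells which one is stamped; the other has the white label only
- outgoing_bay: outgoing bay: two strips of yellow tape, 19 mm wide, 195 long, 124 mm apart between their inner edges, running front to back (along x) on the desk; flat, nothing to collide with. Origin: on the desk in the middle of the bay; axes along the world's. Round the work: an open chassis up to 50 mm high (x below 0.44, y -0.17 to 0.12), a meter 97 mm high (y above 0.188), a lamp shade 0.43 m up (x above 0.567, y -0.30 to -0.17)
- rosin_tin: round cream tin of rosin, 67 mm across, 42 high; a loose bystander, to be left alone; origin: centre of its underside
- solder_reel: reel of solder wire with pale flanges, 91x88x84 mm; a loose bystander, to be left alone; origin: centre of its underside
- bnc_tee: small brown-grey tee connector, 16x33x26 mm; a loose bystander, to be left alone; origin: centre of its underside
- marker_pen: black pen lying down, 121 mm long, 11 thick; a loose bystander, to be left alone; origin: centre of its underside
- cutters_blue: side cutters with blue handles lying down, 66x108x12 mm; a loose bystander, to be left alone; origin: centre of its underside

How it is judged (in metres and radians):
On the way, in this order (a step that is already met when the one before it is completed fails the run):
1. one of the modules lies on its back, underside to the front, outside the bay ((((angle between module_a's own x axis and vertical above 2.94 rad and height (world z) of module_a_heel below 0.012 m and angle between the z axis of module_a and the x axis of outgoing_bay, either way round below 0.6 rad) and (y of module_a in the frame of outgoing_bay above 0.08 m or y of module_a in the frame of outgoing_bay below -0.08 m)) or ((angle between module_b's own x axis and vertical above 2.94 rad and height (world z) of module_b_heel below 0.012 m and angle between the z axis of module_b and the x axis of outgoing_bay, either way round below 0.6 rad) and (y of module_b in the frame of outgoing_bay above 0.08 m or y of module_b in the frame of outgoing_bay below -0.08 m)))), for 0.2 s.
2. both modules lie on their backs, neither of them in the bay yet (angle between each of module_a, module_b's own x axis and vertical above 2.94 rad and height (world z) of each of module_a_heel, module_b_heel below 0.012 m and angle between the z axis of each of module_a, module_b and the x axis of outgoing_bay, either way round below 0.6 rad and (y of module_a in the frame of outgoing_bay above 0.08 m or y of module_a in the frame of outgoing_bay below -0.08 m) and (y of module_b in the frame of outgoing_bay above 0.08 m or y of module_b in the frame of outgoing_bay below -0.08 m)), for 0.2 s.
At the end, for the whole second after the job is handed in: Both modules lie still on their backs (within 11 degrees), undersides to the front (within 34 degrees). Both sides of the stamped one are inside the strips (within 62 mm of the bay's middle line); the other's middle is over 105 mm from that line (angle between each of module_a, module_b's own x axis and vertical above 2.94 rad and height (world z) of each of module_a_heel, module_b_heel below 0.012 m and angle between the z axis of each of module_a, module_b and the x axis of outgoing_bay, either way round below 0.6 rad and (y of module_b in the frame of outgoing_bay above 0.105 m or y of module_b in the frame of outgoing_bay below -0.105 m) and y of module_a_left in the frame of outgoing_bay between -0.062 and 0.062 m and y of module_a_right in the frame of outgoing_bay between -0.062 and 0.062 m and linear speed of each of module_a, module_b below 0.02 m/s); the robot touches nothing.
It fails at once if a module is lifted or carried, or tipped any other way than backwards over its lower rear edge (height (world z) of any of module_a_heel, module_b_heel above 0.025 m).
It fails at once if the unstamped module is pushed into the bay (not (y of module_b in the frame of outgoing_bay above 0.08 m or y of module_b in the frame of outgoing_bay below -0.08 m)).
It fails at once if another loose thing is moved more than 25 mm (distance of any of rosin_tin, solder_reel, bnc_tee, marker_pen, cutters_blue from where it was at the start of the episode above 0.025 m).
It also fails if it takes over 58 s, if anything falls off the work surface, if the arm or the gripper's body presses on something with over 40 N, if the wrist force passes 120 N, or if a joint passes its speed limit or range.

## Working session

There is one attempt and no reset: what is moved stays moved. The work goes in short steps, Python scripts to look and compute and a tool call to move; the robot and the scene stay as the last step left them, time stands still between calls to the robot, and variables do not carry over. Pictures are saved under pics/ and viewed, and the job is handed in when it is done.

Besides the shell and the picture viewer there is one more tool, called as name(argument=value, ...) on one line, values as JSON. servo_tool: Moves the arm, as the interface text tells. Its arguments: {"type":"object","properties":{"commands":{"type":"array","items":{"type":"number"}},"jaw":{"type":"number"},"newtons":{"type":"number"}},"required":["commands"]}

```bash
mkdir -p pics; ls
python3 - <<'E'
from cell import monitor, read_camera, camera_info, env, look_for
import cv2
o=monitor.get_obs(); print(o)
for n in ["scene","top","wrist"]:
    p,d=read_camera(n); cv2.imwrite(f"pics/{n}0.png",p[:,:,::-1])
    import numpy as np; np.savez(f"{n}0.npz",p=p,d=d)
    print(n,camera_info(n))
    for l in ["module_a","outgoing_bay","rosin_tin","solder_reel","bnc_tee","marker_pen","cutters_blue"]:
        print(l,[(r['box'],round(r['conf'],2)) for r in look_for(n,l)][:3]) if n!="wrist" else 0
print(monitor.get_obs()['time_s'])
E
```

```text
pics
{'time_s': 0.0, 'qpos': array([74.37589133, 18.44056379, -4.01462027, 83.17553581,  1.29440211,
       78.54113879, -3.25964107]), 'joint_velocities': array([ 0.05585022,  0.04705059, -0.10272693,  0.02131224, -0.09123289,
        0.00039456,  0.10573636]), 'effort': array([-7.59193881e-04, -4.91289139e+01, -4.04056907e-01, -3.12527740e+01,
       -6.39858632e-02,  4.37482435e-02,  1.63453824e-04]), 'tool_pos': array([ 0.1836555 , -0.62292804,  0.22143879]), 'tool_rot': array([-1.79887969e+02,  5.49791308e-03,  1.64332527e+01]), 'force': array([ 0.03257576, -0.33994356,  1.1621191 ]), 'wrist_torque': array([-0.01040483,  0.02116379, -0.04229339]), 'grip_width': 0.0871261417251426}
scene {'camera_matrix': array([[463.50270804,   0.        , 321.08482783],
       [  0.        , 463.50270804, 204.31843166],
       [  0.        ,   0.        ,   1.        ]]), 'R': array([[-0.8988975 , -0.43813463,  0.00461751],
       [-0.29447678,  0.59629171, -0.74680628],
       [ 0.32444831, -0.67266205, -0.66502561]]), 't': array([0.33826287, 0.2552443 , 1.00476936])}
module_a [([244.7, 217.9,
[... 1041 characters left out ...]
2.7, 27.5], 0.93)]
bnc_tee [([339.4, 226.2, 20.1, 22.8], 0.31)]
marker_pen [([234.0, 214.9, 3.2, 28.2], 0.53)]
cutters_blue [([191.7, 211.4, 25.2, 35.1], 0.58)]
wrist {'camera_matrix': array([[341.42877949,   0.        , 318.59746255],
       [  0.        , 341.42877949, 200.8950229 ],
       [  0.        ,   0.        ,   1.        ]]), 'T_tool_cam': array([[-6.29826089e-04, -9.55051092e-01, -2.96440574e-01,
         8.09198694e-02],
       [ 9.99999735e-01, -7.09849908e-04,  1.62315864e-04,
         5.31981423e-04],
       [-3.65448257e-04, -2.96440394e-01,  9.55051286e-01,
        -1.61462087e-01],
       [ 0.00000000e+00,  0.00000000e+00,  0.00000000e+00,
         1.00000000e+00]])}
0.85
```

View pics/scene0.png

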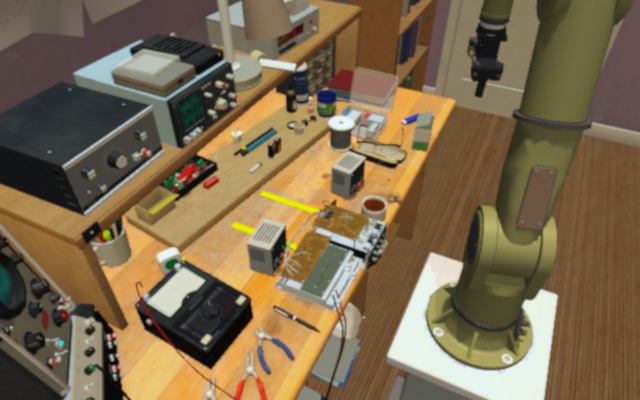

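View pics/top0.png

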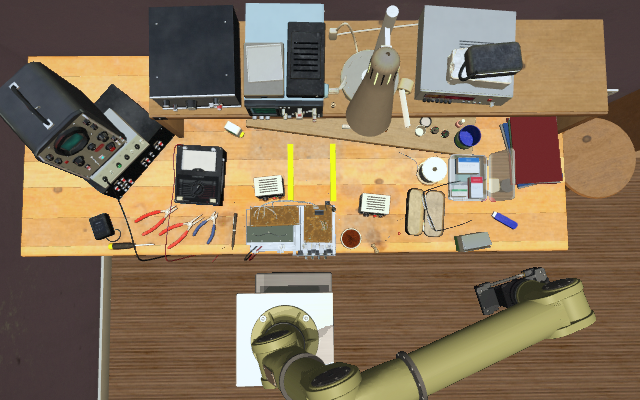

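```bash
cat > h.py <<'E'
import numpy as np, cv2
from cell import monitor, read_camera, camera_info, env, look_for
def world(cam,d,uv,ci=None,z=None):
    ci=camera_info(cam); K=ci['camera_matrix'];R=ci['R'];t=ci['t']
    u,v=np.asarray(uv,float).T
    ray=np.stack([(u-K[0,2])/K[0,0],(v-K[1,2])/K[1,1],np.ones_like(u)],-1)
    if z is None:
        dd=d[v.round().astype(int),u.round().astype(int)]
        return (ray*dd[:,None]-t)@R
    w=ray@R; c=-R.T@t
    s=(z-c[2])/w[:,2]
    return c+w*s[:,None]
def cloud(cam,d):
    vv,uu=np.mgrid[0:400,0:640]
    P=world(cam,d,np.stack([uu.ravel(),vv.ravel()],-1)).reshape(400,640,3); P[d==0]=np.nan
    return P
E
python3 - <<'E'
from h import *
f=np.load('top0.npz'); p,d=f['p'],f['d']
P=cloud('top',d)
m=(P[...,2]>0.085)&(P[...,2]<0.105)&(P[...,0]>0.3)&(P[...,0]<0.75)&(abs(P[...,1])<0.4)
n,l,s,c=cv2.connectedComponentsWithStats(m.astype(np.uint8))
for i in range(1,n):
    if s[i,4]>150:
        q=P[l==i]; r=cv2.minAreaRect(q[:,:2].astype(np.float32))
        print(s[i],q[:,:2].mean(0),np.median(q[:,2]),q.min(0),q.max(0),r)
hsv=cv2.cvtColor(p,cv2.COLOR_RGB2HSV)
y=((hsv[...,0]>25)&(hsv[...,0]<35)&(hsv[...,1]>200)&(hsv[...,2]>180)).astype(np.uint8)
n,l,s,c=cv2.connectedComponentsWithStats(y)
for i in range(1,n):
    if s[i,4]>60:
        v,u=np.where(l==i);q=world('top',None,np.stack([u,v],-1),z=0.0); print(s[i],q.min(0),q.max(0),q.mean(0))
# heights map of others
for nm,box in dict(tin=(340,229,22,22),reel=(417,158,33,27),tee=(365,240,20,20),pen=(230,212,10,35),cut=(191,211,26,35)).items():
    x,yy,w,h=box; q=P[yy:yy+h,x:x+w].reshape(-1,3); q=q[q[:,2]>0.006]
    if len(q): print(nm,np.round(q.min(0),3),np.round(q.max(0),3))
crop=cv2.resize(p[130:260,180:480],None,fx=2.6,fy=2.6,interpolation=cv2.INTER_CUBIC)
cv2.imwrite('pics/topcrop.png',crop[:,:,::-1])
f=np.load('scene0.npz');crop=cv2.resize(f['p'][100:340,180:430],None,fx=2.5,fy=2.5,interpolation=cv2.INTER_CUBIC)
cv2.imwrite('pics/scenecrop.png',crop[:,:,::-1])
E
```

```text
[176 144  47  29 809] [0.59121985 0.2620119 ] 0.08888574900992315 [0.54305544 0.18787028 0.08500235] [0.63289961 0.33528677 0.10395988] ((0.586440920829773, 0.2623344361782074), (0.14703065156936646, 0.08691015094518661), 86.66938018798828)
[253 175  31  22 544] [0.49769087 0.04250899] 0.09387406159948677 [ 0.46436325 -0.00490854  0.08502657] [0.53150723 0.08996726 0.10442553] ((0.49777424335479736, 0.0427083745598793), (0.06083734706044197, 0.09089508652687073), 5.236671447753906)
[361 193  30  22 552] [ 0.43786443 -0.29528569] 0.09427317826476678 [ 0.40395151 -0.34252977  0.08527688] [ 0.47136296 -0.25000099  0.10391958] ((0.43810319900512695, -0.2956843376159668), (0.09085311740636826, 0.06125480681657791), 84.31222534179688)
[288 144   5  56 280] [ 0.46177352 -0.02980352  0.        ] [ 0.64843549 -0.01543759  0.        ] [ 0.55482902 -0.02258808  0.        ]
[330 144   6  57 277] [ 0.45713284 -0.17407559  0.        ] [ 0.64739793 -0.15757934  0.        ] [ 0.55144151 -0.16593561  0.        ]
tin [ 0.293 -0.257  0.006] [ 0.359 -0.187  0.049]
reel [ 0.502 -0.555  0.006] [ 0.596 -0.448  0.096]
tee [ 0.279 -0.317  0.006] [ 0.316 -0.29   0.025]
pen [0.307 0.15  0.006] [0.416 0.177 0.018]
cut [0.311 0.222 0.006] [0.424 0.306 0.019]
```

Run:
```python
from h import *
f=np.load('scene0.npz'); p,d=f['p'],f['d']
P=cloud('scene',d)
m=(P[...,2]>0.088)&(P[...,2]<0.105)&(P[...,0]>0.3)&(P[...,0]<0.75)&(abs(P[...,1])<0.4)
n,l,s,c=cv2.connectedComponentsWithStats(m.astype(np.uint8))
for i in range(1,n):
    if s[i,4]>100:
        q=P[l==i]; r=cv2.minAreaRect(q[:,:2].astype(np.float32))
        print(s[i],q[:,:2].mean(0),np.median(q[:,2]),q.min(0),q.max(0),r)
```

```text
[332 151  34  25 469] [ 0.43222336 -0.28723681] 0.09438684655767908 [ 0.3995025  -0.33922651  0.08809178] [ 0.46791743 -0.24390919  0.09934191] ((0.4340411126613617, -0.2915579676628113), (0.09379798918962479, 0.06268086284399033), 84.9860610961914)
[247 218  39  35 783] [0.49223316 0.04988356] 0.09473370801914736 [ 4.60600376e-01 -1.56871683e-04  8.80434885e-02] [0.52839635 0.09473248 0.0989559 ] ((0.494006872177124, 0.046564824879169464), (0.061986155807971954, 0.09431237727403641), 5.266593933105469)
[ 143  260   55   58 1155] [0.59378043 0.26772349] 0.08984331128168109 [0.55075334 0.19175041 0.0880008 ] [0.62823695 0.32471843 0.1043877 ] ((0.5888252258300781, 0.25813210010528564), (0.13206161558628082, 0.07773346453905106), 89.15742492675781)
[ 80 288  38  19 163] [0.69803852 0.352392  ] 0.0964316088888512 [0.66824144 0.33682558 0.08833346] [0.74921581 0.356666   0.10496698] ((0.7087315320968628, 0.346891313791275), (0.08108432590961456, 0.019603291526436806), 0.4038170874118805)
```

View pics/topcrop.png

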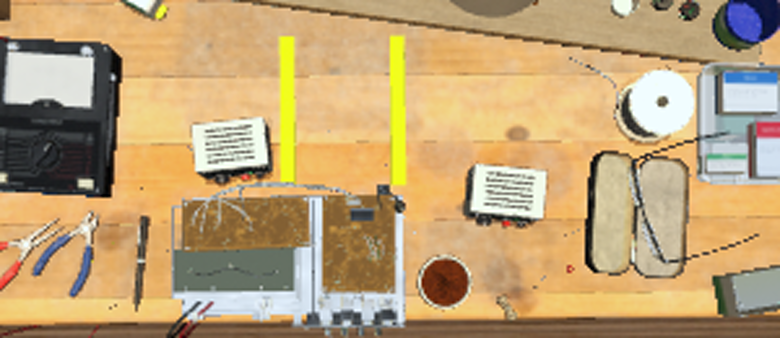

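View pics/scenecrop.png

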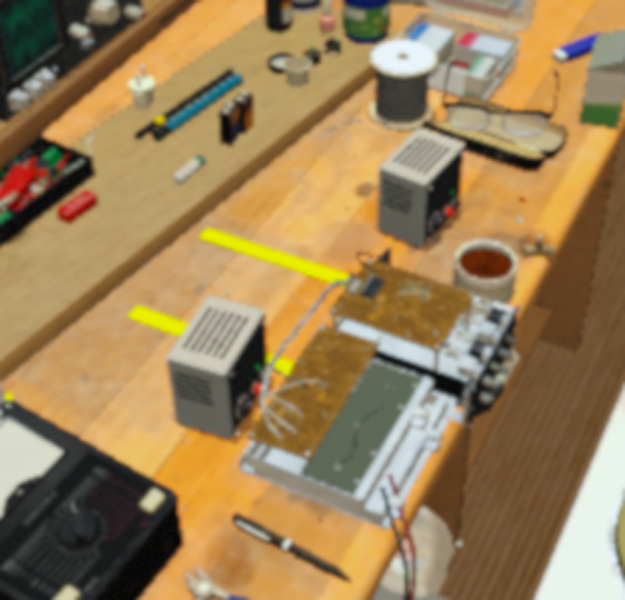

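```bash
cat >> h.py <<'E'
from scipy.spatial.transform import Rotation as Ro
def rel(target,src=None):
    """shift in mm in current tool axes to world target from measured pose"""
    o=monitor.get_obs(); R=Ro.from_euler('xyz',o['tool_rot'],degrees=True).as_matrix()
    return np.round(R.T@(np.array(target)-o['tool_pos'])*1000,1)
def down(yaw): return Ro.from_euler('xyz',[180,0,yaw],degrees=True).as_matrix()
E
python3 - <<'E'
from h import *
print(down(-5.7).T@(np.array([0.379,-0.2885,0.223])-np.array([0.184,-0.623,0.223])))
E
```

```text
[ 1.60813380e-01 -3.52213439e-01 -4.31337061e-17]
```

servo_tool(commands=[0,0,0,0,0,7.4,0,0,0,0,0,7.4,0,0,0,0,0,7.3,0,0,0,0,0,0], jaw=20)

```text
time_s: 1.25
tool_pos: [0.1839, -0.6235, 0.2226]
tool_rot: [180.0, 0.0, -5.7]
force: [-0.4, -0.6, 0.5]
grip_width: 0.0628
```

servo_tool(commands=[16,-35,0,0,0,0,16,-35,0,0,0,0,16,-35,0,0,0,0,16,-35,0,0,0,0,16,-35,0,0,0,0,16,-35,0,0,0,0,16,-35,0,0,0,0,16,-35,0,0,0,0,16,-35,0,0,0,0,16,-35,0,0,0,0])

```text
time_s: 2.25
tool_pos: [0.3783, -0.2896, 0.2229]
tool_rot: [179.9, -0.0, -5.5]
force: [0.4, -0.6, 0.1]
grip_width: 0.02
```

Run:
```python
from h import *
o=monitor.get_obs();print(o['tool_pos'],o['tool_rot'],o['qpos'])
p,d=read_camera('wrist'); cv2.imwrite('pics/w1.png',p[:,:,::-1]); np.savez('w1.npz',p=p,d=d)
print(rel([0.379,-0.2885,0.082]))
ci=camera_info('wrist');T=np.eye(4);T[:3,:3]=Ro.from_euler('xyz',o['tool_rot'],degrees=True).as_matrix();T[:3,3]=o['tool_pos']
T=T@ci['T_tool_cam'];K=ci['camera_matrix']
v,u=np.mgrid[0:400,0:640]
c=np.stack([(u-K[0,2])/K[0,0]*d,(v-K[1,2])/K[1,1]*d,d],-1)
P=c@T[:3,:3].T+T[:3,3];P[d==0]=np.nan
m=(P[...,2]>0.09)&(P[...,2]<0.105)&(P[...,0]>0.38)&(P[...,0]<0.5)&(P[...,1]<-0.22)&(P[...,1]>-0.37)
q=P[m];print(len(q),np.median(q,0),q.min(0),q.max(0),cv2.minAreaRect(q[:,:2].astype(np.float32)))
```

```text
[ 0.37826035 -0.28957472  0.22285207] [ 1.79947923e+02 -2.64404964e-02 -5.46563160e+00] [ 52.48067687  -2.21246375 -17.7051453  106.27043119  -0.66045309
  75.78968104 -60.51615733]
[ -3.3   6.5 141. ]
7836 [ 0.43731243 -0.29558921  0.09412806] [ 0.40136463 -0.3428693   0.09001563] [ 0.47006544 -0.2485871   0.0972635 ] ((0.4354621469974518, -0.2954658567905426), (0.0902116596698761, 0.06084180623292923), 83.65509796142578)
```

servo_tool(commands=[0,0,28,0,0,0,0,0,35,0,0,0,0,0,35,0,0,0,0,0,25,0,0,0,0,0,16,0,0,0,0,0,0,0,0,0,0,0,0,0,0,0])

```text
time_s: 3.0
tool_pos: [0.3778, -0.2912, 0.084]
tool_rot: [180.0, -0.0, -5.6]
force: [0.1, -0.9, 0.9]
grip_width: 0.0199
```

View pics/w1.png

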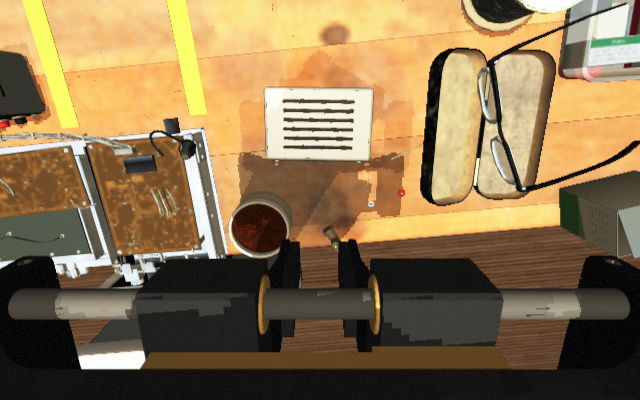

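servo_tool(commands=[9,0,0,0,0,0,7,0,0,0,0,0,5,0,0,0,0,0,5,0,0,0,0,0,5,0,0,0,0,0,5,0,0,0,0,0,5,0,-1,0,0,0,5,0,-1,0,0,0,5,0,-1,0,0,0,5,0,-1,0,0,0])

```text
time_s: 4.0
tool_pos: [0.4342, -0.2966, 0.0877]
tool_rot: [180.0, -0.0, -5.7]
force: [-0.3, 0.5, 1.5]
grip_width: 0.0198
```

```bash
cat > snap.py <<'E'
import sys
from h import *
n=sys.argv[1]; box=[int(a) for a in sys.argv[2:6]]
p,d=read_camera('scene'); np.savez(n+'.npz',p=p,d=d)
x0,y0,x1,y1=box
cv2.imwrite(f'pics/{n}.png',cv2.resize(p[y0:y1,x0:x1],None,fx=4,fy=4,interpolation=cv2.INTER_CUBIC)[:,:,::-1])
E
python3 snap.py s1 270 110 420 240
```

```text
(no output)
```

View pics/s1.png

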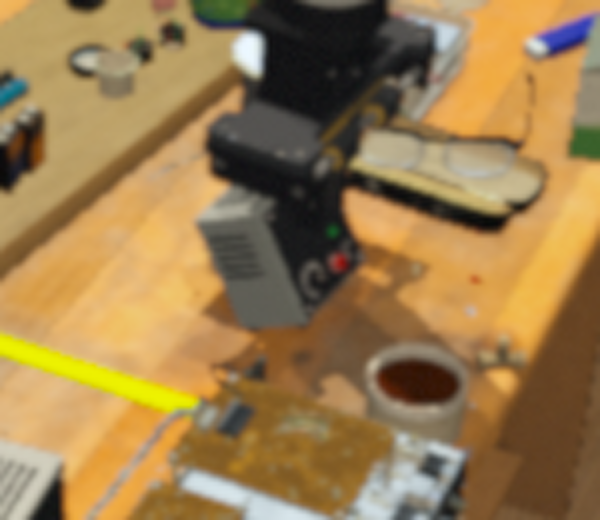

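The module is tilting backwards against the fingers (around px 260,260 in the crop); I push further.

servo_tool(commands=[5,0,-1,0,0,0,5,0,-1,0,0,0,5,0,-1,0,0,0,5,0,0,0,0,0,0,0,0,0,0,0])

```text
time_s: 4.55
tool_pos: [0.4542, -0.2983, 0.0906]
tool_rot: [-180.0, -0.0, -5.6]
force: [0.2, -0.1, 0.3]
grip_width: 0.02
```

```bash
python3 snap.py s2 270 110 420 240
```

```text
(no output)
```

View pics/s2.png

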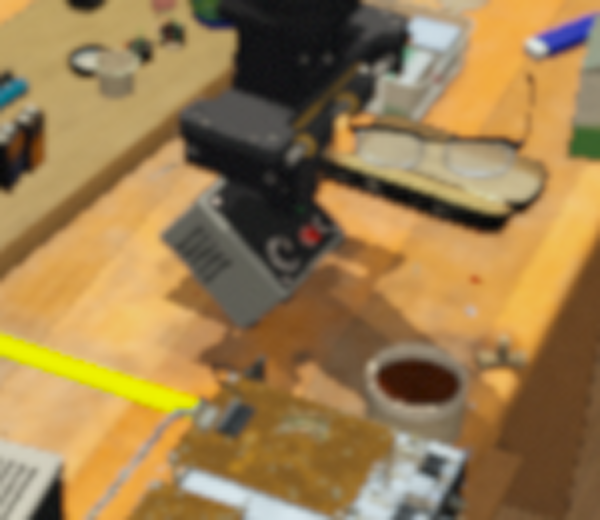

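servo_tool(commands=[5,0,-2,0,0,0,3,0,-4,0,0,0,0,0,-10,0,0,0,0,0,-20,0,0,0,0,0,-20,0,0,0,0,0,-15,0,0,0])

```text
time_s: 5.2
tool_pos: [0.4618, -0.2996, 0.1638]
tool_rot: [179.9, -0.1, -5.7]
force: [0.2, 0.3, 0.3]
grip_width: 0.0199
```

```bash
python3 snap.py s3 270 110 420 240
```

```text
(no output)
```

View pics/s3.png

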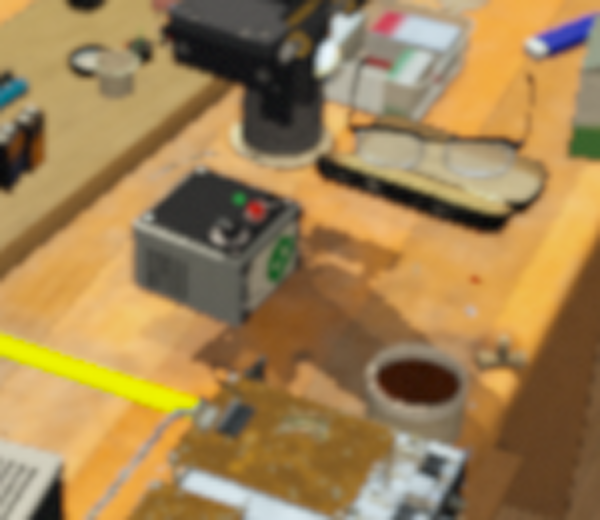

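R lies on its back with the green stamp in view (crop px 282,258), so R is the stamped one. Now the left module.

servo_tool(commands=[0,0,0,0,0,-5.5,0,0,0,0,0,-5.4])

```text
time_s: 5.45
tool_pos: [0.4612, -0.2994, 0.1619]
tool_rot: [180.0, -0.0, 5.4]
force: [-0.0, 0.5, -0.0]
grip_width: 0.02
```

servo_tool(commands=[1,-25,0,0,0,0,1,-36,0,0,0,0,1,-36,0,0,0,0,1,-36,0,0,0,0,1,-36,0,0,0,0,1,-36,0,0,0,0,1,-36,0,0,0,0,1,-36,0,0,0,0,1,-36,0,0,0,0,1,-26,0,0,0,0])

```text
time_s: 6.45
tool_pos: [0.4397, 0.0417, 0.1616]
tool_rot: [180.0, -0.0, 5.4]
force: [0.6, -0.2, -0.8]
grip_width: 0.0198
```

servo_tool(commands=[0,0,0,0,0,0,0,0,0,0,0,0,0,0,0,0,0,0])

```text
time_s: 6.75
tool_pos: [0.4403, 0.038, 0.1614]
tool_rot: [180.0, 0.0, 5.1]
force: [-0.6, -1.1, -0.8]
grip_width: 0.02
```

```bash
cat >> h.py <<'E'
def wcloud():
    o=monitor.get_obs(); p,d=read_camera('wrist')
    ci=camera_info('wrist');T=np.eye(4);T[:3,:3]=Ro.from_euler('xyz',o['tool_rot'],degrees=True).as_matrix();T[:3,3]=o['tool_pos']
    T=T@ci['T_tool_cam'];K=ci['camera_matrix']
    v,u=np.mgrid[0:400,0:640]
    c=np.stack([(u-K[0,2])/K[0,0]*d,(v-K[1,2])/K[1,1]*d,d],-1)
    P=c@T[:3,:3].T+T[:3,3];P[d==0]=np.nan
    return o,p,d,P
E
python3 - <<'E'
from h import *
o,p,d,P=wcloud(); cv2.imwrite('pics/w2.png',p[:,:,::-1])
print(o['tool_pos'],o['tool_rot'],o['qpos'])
m=(P[...,2]>0.09)&(P[...,2]<0.105)&(P[...,0]>0.45)&(P[...,0]<0.6)&(P[...,1]<0.11)&(P[...,1]>-0.03)
q=P[m];print(len(q),np.median(q,0),q.min(0),q.max(0),cv2.minAreaRect(q[:,:2].astype(np.float32)))
print(rel([0.4441,0.0393,0.082]))
E
```

```text
[0.4402673  0.03801866 0.16143001] [1.79971823e+02 1.22281422e-02 5.13939441e+00] [ 32.16821376  -4.13182931 -38.56810606 114.56214922  -2.73343318
  68.70547375 -90.19392505]
12207 [0.49787312 0.04336225 0.09418838] [ 0.46161731 -0.00374509  0.09000362] [0.52956696 0.08995664 0.09676107] ((0.49554261565208435, 0.043307602405548096), (0.06084661930799484, 0.09008525311946869), 5.701478481292725)
[ 4.  -1.  79.4]
```

View pics/w2.png

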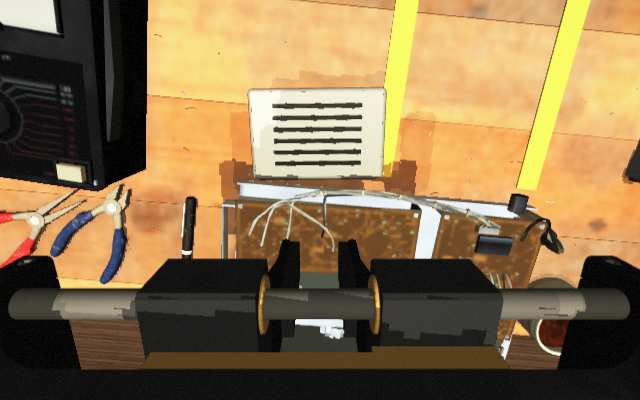

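The module's top is straight ahead (px 248–386, 88–178), fingers centred. Descend and push.

servo_tool(commands=[0,0,20,0,0,0,0,0,30,0,0,0,0,0,18,0,0,0,0,0,10,0,0,0,0,0,0,0,0,0,0,0,0,0,0,0])

```text
time_s: 7.4
tool_pos: [0.4408, 0.0389, 0.0841]
tool_rot: [-180.0, -0.0, 5.2]
force: [0.3, -0.6, 0.7]
grip_width: 0.0198
```

servo_tool(commands=[9,0,0,0,0,0,7,0,0,0,0,0,5,0,0,0,0,0,5,0,0,0,0,0,5,0,0,0,0,0,5,0,0,0,0,0,5,0,-1,0,0,0,5,0,-1,0,0,0,5,0,-1,0,0,0,5,0,-1,0,0,0])

```text
time_s: 8.4
tool_pos: [0.4968, 0.0444, 0.0877]
tool_rot: [-180.0, -0.0, 5.2]
force: [-0.0, 1.2, 1.3]
grip_width: 0.0198
```

```bash
python3 snap.py s4 190 170 340 300
```

```text
(no output)
```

View pics/s4.png

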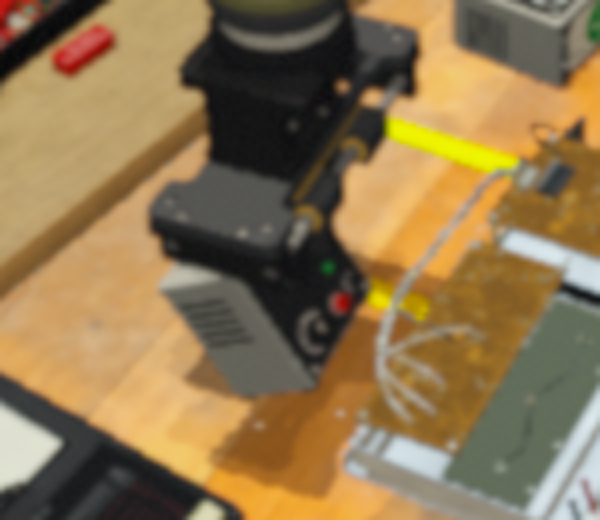

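It tips the same way (crop px 240,320); finish as before.

servo_tool(commands=[5,0,-1,0,0,0,5,0,-1,0,0,0,5,0,-1,0,0,0,5,0,0,0,0,0,3,0,0,0,0,0,5,0,-2,0,0,0,3,0,-4,0,0,0])

```text
time_s: 9.15
tool_pos: [0.5271, 0.0472, 0.0964]
tool_rot: [-180.0, 0.0, 5.2]
force: [0.8, -0.8, -1.0]
grip_width: 0.02
```

servo_tool(commands=[0,0,-10,0,0,0,0,0,-20,0,0,0,0,0,-30,0,0,0,0,0,-30,0,0,0,0,0,0,0,0,0])

```text
time_s: 9.65
tool_pos: [0.5297, 0.0478, 0.1917]
tool_rot: [179.9, -0.5, 5.2]
force: [1.2, 0.1, 0.2]
grip_width: 0.0203
```

Run:
```python
from h import *
o,p,d,P=wcloud();print(o['tool_pos'],o['tool_rot'],o['qpos'],o['time_s'])
p,d=read_camera('scene');np.savez('s5.npz',p=p,d=d)
cv2.imwrite('pics/s5.png',cv2.resize(p[110:300,190:420],None,fx=3,fy=3,interpolation=cv2.INTER_CUBIC)[:,:,::-1])
def an(P,nm):
  for b in [(-0.38,-0.2),(-0.04,0.13)]:
    m=(P[...,2]>0.053)&(P[...,2]<0.066)&(P[...,0]>0.44)&(P[...,0]<0.66)&(P[...,1]<b[1])&(P[...,1]>b[0])
    m=cv2.morphologyEx(m.astype(np.uint8),cv2.MORPH_OPEN,np.ones((3,3)))>0
    q=P[m]
    if len(q)>50: print(nm,len(q),np.median(q,0),q.min(0),q.max(0),cv2.minAreaRect(q[:,:2].astype(np.float32)))
an(P,'wrist');an(cloud('scene',d),'scene')
p,d=read_camera('top');an(cloud('top',d),'top')
```

```text
[0.52973497 0.0478124  0.19170693] [179.92221976  -0.48515977   5.24398115] [ 29.24391045   7.44564675 -40.00695372 101.58808807   5.14526307
  72.28499384 -96.80980954] 9.65
wrist 278 [ 0.49397989 -0.25791517  0.05778157] [ 0.48300195 -0.26444547  0.05302677] [ 0.51246875 -0.25491753  0.06170028] ((0.49710017442703247, -0.2576362192630768), (0.029940251260995865, 0.008982127532362938), 10.44819164276123)
wrist 10890 [0.57890666 0.05014009 0.06004319] [0.44014128 0.00268703 0.05309011] [0.62400105 0.09984558 0.06596175] ((0.5298104286193848, 0.04669174551963806), (0.18147334456443787, 0.09033839404582977), 5.747547626495361)
scene 616 [ 0.51268048 -0.29576322  0.0600707 ] [ 0.46116728 -0.35056623  0.05300704] [ 0.56184726 -0.25017761  0.06590502] ((0.5109513998031616, -0.30101844668388367), (0.09306024014949799, 0.09692154079675674), 83.79680633544922)
scene 1012 [0.57226703 0.0587295  0.06053595] [0.52076312 0.00639199 0.05301653] [0.62130703 0.10337014 0.06555125] ((0.5716889500617981, 0.05342428758740425), (0.09375470876693726, 0.09397813677787781), 6.4383344650268555)
top 622 [ 0.51642512 -0.30148992  0.06008873] [ 0.47009474 -0.35065278  0.05322346] [ 0.56614023 -0.25762776  0.06590348] ((0.5169249773025513, -0.304256796836853), (0.08979697525501251, 0.09312989562749863), 84.97596740722656)
top 71 [0.57990348 0.01597234 0.06038393] [0.55109167 0.00363143 0.05326592] [0.62415384 0.0360905  0.06548262] ((0.5880747437477112, 0.017984896898269653), (0.07729450613260269, 0.016888875514268875), 19.172035217285156)
```

View pics/s5.png

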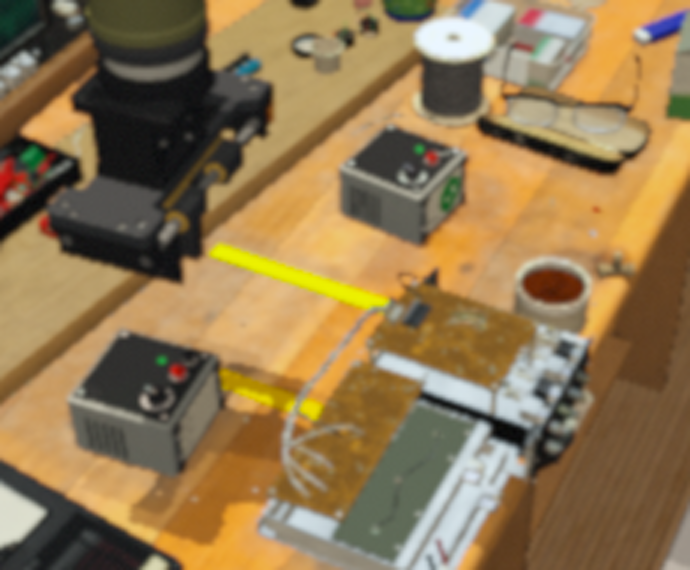

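Both modules lie on their backs; the right one shows the stamp (px 450,193), the left a blank label. I check the clearances on the way before pushing.

Run:
```python
from h import *
for n in ['top','scene']:
    f=np.load(n+'0.npz'); P=cloud(n,f['d'])
    for xr in [(0.40,0.43),(0.43,0.45),(0.45,0.47),(0.47,0.5),(0.5,0.62)]:
        for yr in [(-0.24,-0.17),(-0.17,-0.10),(-0.1,-0.02),(-0.44,-0.36)]:
            m=(P[...,0]>xr[0])&(P[...,0]<xr[1])&(P[...,1]>yr[0])&(P[...,1]<yr[1])
            q=P[m][:,2]
            print(n,xr,yr,len(q),np.round(np.nanmax(q),3) if len(q) else None)
```

```text
top (0.4, 0.43) (-0.24, -0.17) 182 0.05
top (0.4, 0.43) (-0.17, -0.1) 192 0.069
top (0.4, 0.43) (-0.1, -0.02) 225 0.06
top (0.4, 0.43) (-0.44, -0.36) 223 0.058
top (0.43, 0.45) (-0.24, -0.17) 121 0.01
top (0.43, 0.45) (-0.17, -0.1) 109 0.07
top (0.43, 0.45) (-0.1, -0.02) 147 0.073
top (0.43, 0.45) (-0.44, -0.36) 147 0.053
top (0.45, 0.47) (-0.24, -0.17) 118 0.015
top (0.45, 0.47) (-0.17, -0.1) 121 0.035
top (0.45, 0.47) (-0.1, -0.02) 124 0.062
top (0.45, 0.47) (-0.44, -0.36) 149 0.059
top (0.47, 0.5) (-0.24, -0.17) 180 0.011
top (0.47, 0.5) (-0.17, -0.1) 185 0.01
top (0.47, 0.5) (-0.1, -0.02) 215 0.009
top (0.47, 0.5) (-0.44, -0.36) 215 0.054
top (0.5, 0.62) (-0.24, -0.17) 1359 0.574
top (0.5, 0.62) (-0.17, -0.1) 721 0.01
top (0.5, 0.62) (-0.1, -0.02) 823 0.01
top (0.5, 0.62) (-0.44, -0.36) 817 0.01
scene (0.4, 0.43) (-0.24, -0.17) 212 0.004
scene (0.4, 0.43) (-0.17, -0.1) 359 0.066
scene (0.4, 0.43) (-0.1, -0.02) 452 0.065
scene (0.4, 0.43) (-0.44, -0.36) 295 0.053
scene (0.43, 0.45) (-0.24, -0.17) 98 0.004
scene (0.43, 0.45) (-0.17, -0.1) 127 0.066
scene (0.43, 0.45) (-0.1, -0.02) 260 0.071
scene (0.43, 0.45) (-0.44, -0.36) 32 0.052
scene (0.45, 0.47) (-0.24, -0.17) 71 0.005
scene (0.45, 0.47) (-0.17, -0.1) 64 0.033
scene (0.45, 0.47) (-0.1, -0.02) 143 0.06
scene (0.45, 0.47) (-0.44, -0.36) 21 0.053
scene (0.47, 0.5) (-0.24, -0.17) 168 0.005
scene (0.47, 0.5) (-0.17, -0.1) 151 0.004
scene (0.47, 0.5) (-0.1, -0.02) 167 0.004
scene (0.47, 0.5) (-0.44, -0.36) 10 0.051
scene (0.5, 0.62) (-0.24, -0.17) 1652 0.524
scene (0.5, 0.62) (-0.17, -0.1) 756 0.006
scene (0.5, 0.62) (-0.1, -0.02) 458 0.004
scene (0.5, 0.62) (-0.44, -0.36) 501 0.019
```

servo_tool(commands=[-25,0,10,0,0,0,-25,0,15,0,0,0,0,0,0,0,0,-8.5,0,0,0,0,0,-8.5,0,0,0,0,0,-8.5,0,0,0,0,0,-8.5,0,0,0,0,0,-8.5,0,0,0,0,0,-8.5,0,0,0,0,0,-8.5,0,0,0,0,0,-8.5], jaw=50)

```text
time_s: 10.8
tool_pos: [0.476, 0.0425, 0.1602]
tool_rot: [-179.8, 0.0, 73.6]
force: [-0.1, 0.4, 0.0]
grip_width: 0.05
```

servo_tool(commands=[0,0,0,0,0,-8.5,0,0,0,0,0,-8.4,0,0,0,0,0,0])

```text
time_s: 11.1
tool_pos: [0.4761, 0.0425, 0.1603]
tool_rot: [-179.9, -0.0, 90.2]
force: [-0.7, 0.1, 0.3]
grip_width: 0.0499
```

Run:
```python
from h import *
f=np.load('w1.npz')
for n in ['top','scene']:
    g=np.load(n+'0.npz'); P=cloud(n,g['d'])
    m=(P[...,2]>0.014)&(P[...,1]<0)&(P[...,1]>-0.2)&(P[...,0]>0.42)&(P[...,0]<0.5)&(P[...,2]<0.1)
    q=P[m]; 
    for y in np.arange(-0.2,-0.01,0.02):
        s=q[(q[:,1]>=y)&(q[:,1]<y+0.02)]
        if len(s): print(n,round(y,2),len(s),'maxx',s[:,0].max().round(3))
    m=(P[...,2]>0.014)&(P[...,1]<-0.35)&(P[...,1]>-0.5)&(P[...,0]>0.42)&(P[...,0]<0.6)&(P[...,2]<0.1)
    q=P[m]
    for x in np.arange(0.42,0.6,0.02):
        s=q[(q[:,0]>=x)&(q[:,0]<x+0.02)]
        if len(s): print(n,'x',round(x,2),len(s),'maxy',s[:,1].max().round(3),'z',s[:,2].max().round(3))
```

```text
top -0.2 1 maxx 0.466
top -0.18 16 maxx 0.439
top -0.16 53 maxx 0.452
top -0.14 40 maxx 0.451
top -0.12 37 maxx 0.44
top -0.1 45 maxx 0.446
top -0.08 38 maxx 0.45
top -0.06 39 maxx 0.451
top -0.04 45 maxx 0.454
top -0.02 71 maxx 0.5
top x 0.42 98 maxy -0.402 z 0.062
top x 0.44 96 maxy -0.403 z 0.064
top x 0.46 97 maxy -0.406 z 0.06
top x 0.48 69 maxy -0.411 z 0.059
top x 0.5 53 maxy -0.461 z 0.091
top x 0.52 118 maxy -0.448 z 0.093
top x 0.54 116 maxy -0.448 z 0.092
top x 0.56 93 maxy -0.453 z 0.096
top x 0.58 20 maxy -0.47 z 0.092
scene -0.18 1 maxx 0.423
scene -0.16 35 maxx 0.45
scene -0.14 38 maxx 0.449
scene -0.12 29 maxx 0.436
scene -0.1 63 maxx 0.442
scene -0.08 59 maxx 0.445
scene -0.06 35 maxx 0.447
scene -0.04 51 maxx 0.45
scene -0.02 55 maxx 0.48
scene x 0.42 102 maxy -0.4 z 0.061
scene x 0.44 97 maxy -0.402 z 0.062
scene x 0.46 65 maxy -0.401 z 0.058
scene x 0.48 20 maxy -0.41 z 0.054
scene x 0.5 155 maxy -0.453 z 0.087
scene x 0.52 177 maxy -0.444 z 0.088
scene x 0.54 155 maxy -0.443 z 0.088
scene x 0.56 83 maxy -0.45 z 0.088
scene x 0.58 5 maxy -0.48 z 0.084
```

servo_tool(commands=[-20,0,0,0,0,0,-40,0,0,0,0,0,-45,0,0,0,0,0,-45,0,0,0,0,0,-45,3,0,0,0,0,-45,3,0,0,0,0,-45,4,0,0,0,0,-45,6,0,0,0,0,-45,6,0,0,0,0,-30,6,0,0,0,0])

```text
time_s: 12.1
tool_pos: [0.5045, -0.3663, 0.1602]
tool_rot: [-179.9, 0.0, 89.7]
force: [0.5, 0.0, 0.6]
grip_width: 0.0499
```

servo_tool(commands=[-11,2,0,0,0,0,0,0,0,0,0,0,0,0,0,0,0,0,0,0,0,0,0,0])

```text
time_s: 12.5
tool_pos: [0.5086, -0.3708, 0.1616]
tool_rot: [-180.0, -0.0, 90.3]
force: [-0.0, -0.0, 0.3]
grip_width: 0.0497
```

Run:
```python
from h import *
o,p,d,P=wcloud(); cv2.imwrite('pics/w3.png',p[:,:,::-1])
print(o['tool_pos'],o['tool_rot'],o['qpos'])
m=(P[...,2]>0.052)&(P[...,2]<0.063)&(P[...,0]>0.44)&(P[...,0]<0.6)&(P[...,1]>-0.36)&(P[...,1]<-0.2)
m=cv2.morphologyEx(m.astype(np.uint8),cv2.MORPH_OPEN,np.ones((3,3)))>0
q=P[m];print(len(q),np.median(q,0),q.min(0),q.max(0),cv2.minAreaRect(q[:,:2].astype(np.float32)))
```

```text
[ 0.50861959 -0.37079137  0.16164796] [-1.79994553e+02 -4.88957091e-02  9.02652349e+01] [ 52.07270096  19.45892488 -22.7974043   90.15394553   7.7594985
  71.99047923  28.3032619 ]
14068 [ 0.5161893  -0.3012126   0.06011378] [ 0.46124372 -0.35369092  0.05249253] [ 0.56387375 -0.25508592  0.06295715] ((0.5129085183143616, -0.30394622683525085), (0.09033514559268951, 0.09509425610303879), 83.56875610351562)
```

View pics/w3.png

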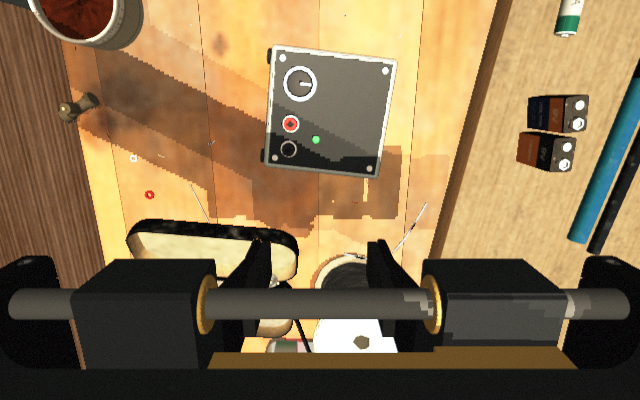

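Module (px 265–395, 45–180) is centred ahead of the fingers; the gap between it and the glasses case is clear.

servo_tool(commands=[-4,0,15,0,0,0,0,0,30,0,0,0,0,0,35,0,0,0,0,0,30,0,0,0,0,0,15,0,0,0,0,0,5,0,0,0,0,0,0,0,0,0,0,0,0,0,0,0])

```text
time_s: 13.35
tool_pos: [0.5092, -0.3779, 0.0331]
tool_rot: [179.9, 0.1, 90.1]
force: [0.0, 0.3, -0.4]
grip_width: 0.05
```

servo_tool(commands=[8,0,0,0,0,0,6,0,0,0,0,0,6,0,0,0,0,0,8,0,0,0,0,0,8,0,0,0,0,0,8,0,0,0,0,0,8,0,0,0,0,0,8,0,0,0,0,0,8,0,0,0,0,0,8,0,0,0,0,0])

```text
time_s: 14.35
tool_pos: [0.5079, -0.3031, 0.0327]
tool_rot: [179.9, 0.2, 90.1]
force: [1.2, -5.8, 4.1]
grip_width: 0.0506
```

```bash
cat > chk.py <<'E'
from h import *
import sys
n=sys.argv[1]
p,d=read_camera('scene');np.savez(n+'.npz',p=p,d=d)
cv2.imwrite(f'pics/{n}.png',cv2.resize(p[110:300,190:420],None,fx=3,fy=3,interpolation=cv2.INTER_CUBIC)[:,:,::-1])
def an(P,nm):
    m=(P[...,2]>0.053)&(P[...,2]<0.072)&(P[...,0]>0.456)&(P[...,0]<0.66)&(P[...,1]<0.13)&(P[...,1]>-0.38)
    k,l,s,c=cv2.connectedComponentsWithStats(cv2.morphologyEx(m.astype(np.uint8),cv2.MORPH_OPEN,np.ones((3,3))))
    for i in range(1,k):
        if s[i,4]<150: continue
        q=P[l==i]; print(nm,len(q),np.round(q.min(0),3),np.round(q.max(0),3),cv2.minAreaRect(q[:,:2].astype(np.float32)))
an(cloud('scene',d),'scene')
p,d=read_camera('top');an(cloud('top',d),'top'); np.savez(n+'t.npz',p=p,d=d)
cv2.imwrite(f'pics/{n}t.png',cv2.resize(p[130:260,180:480],None,fx=2.6,fy=2.6,interpolation=cv2.INTER_CUBIC)[:,:,::-1])
E
python3 chk.py s6
```

```text
scene 743 [ 0.459 -0.306  0.053] [ 0.554 -0.198  0.072] ((0.5066734552383423, -0.2523036301136017), (0.09464696049690247, 0.10830956697463989), 0.04479481279850006)
scene 1082 [0.522 0.005 0.053] [0.622 0.103 0.072] ((0.5724054574966431, 0.053834326565265656), (0.09638158231973648, 0.09322324395179749), 4.82827091217041)
top 743 [0.526 0.003 0.053] [0.625 0.095 0.072] ((0.5764451026916504, 0.050812989473342896), (0.09376409649848938, 0.090329609811306), 6.177649974822998)
top 597 [ 0.467 -0.275  0.053] [ 0.557 -0.201  0.072] ((0.5118906497955322, -0.23775044083595276), (0.07489088177680969, 0.08950679004192352), 89.58308410644531)
```

View pics/s6.png

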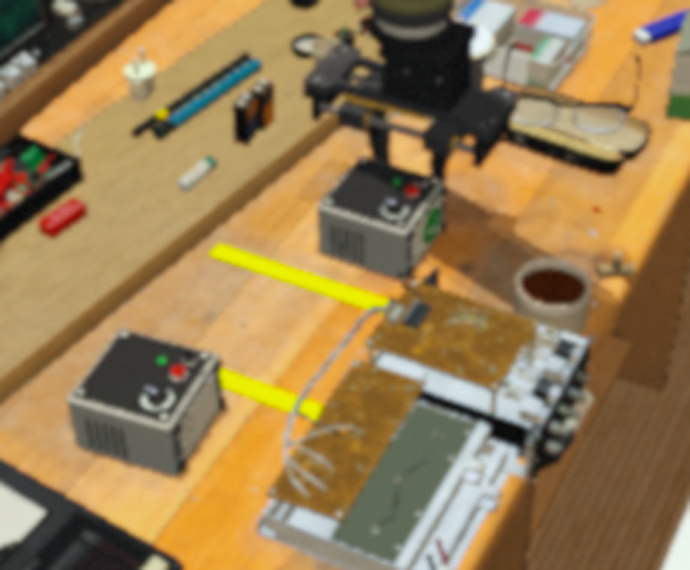

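The module is flush with the fingers, squared up, and clears the chassis (crop px 320–440,160–275). Continue.

servo_tool(commands=[6,0,0,0,0,0,9,0,0,0,0,0,9,0,0,0,0,0,9,0,0,0,0,0,9,0,0,0,0,0,9,0,0,0,0,0,9,0,0,0,0,0,9,0,0,0,0,0,9,0,0,0,0,0,9,0,0,0,0,0])

```text
time_s: 15.45
tool_pos: [0.5075, -0.216, 0.0321]
tool_rot: [180.0, 0.2, 90.1]
force: [-0.2, -5.4, 4.3]
grip_width: 0.0498
```

servo_tool(commands=[9,0,0,0,0,0,9,0,0,0,0,0,9,0,0,0,0,0,9,0,0,0,0,0,7,0,0,0,0,0,4,0,0,0,0,0,3,0,0,0,0,0,0,0,0,0,0,0,0,0,0,0,0,0])

```text
time_s: 16.35
tool_pos: [0.5075, -0.1655, 0.0319]
tool_rot: [-180.0, 0.1, 90.1]
force: [0.1, -5.3, 3.4]
grip_width: 0.0497
```

```bash
python3 chk.py s7
```

```text
scene 906 [ 0.459 -0.17   0.053] [ 0.554 -0.061  0.071] ((0.5067644119262695, -0.1158047765493393), (0.09382319450378418, 0.10985269397497177), 0.8401044011116028)
scene 1079 [0.521 0.005 0.053] [0.623 0.103 0.071] ((0.5718147158622742, 0.05410831794142723), (0.0960230827331543, 0.09265728294849396), 5.638871192932129)
top 739 [0.528 0.003 0.053] [0.624 0.098 0.072] ((0.5752654075622559, 0.05034345015883446), (0.09522746503353119, 0.0896405279636383), 5.53903341293335)
top 437 [ 0.466 -0.12   0.053] [ 0.558 -0.067  0.072] ((0.5116900205612183, -0.09324288368225098), (0.051965437829494476, 0.09202582389116287), 89.51055908203125)
```

View pics/s7.png

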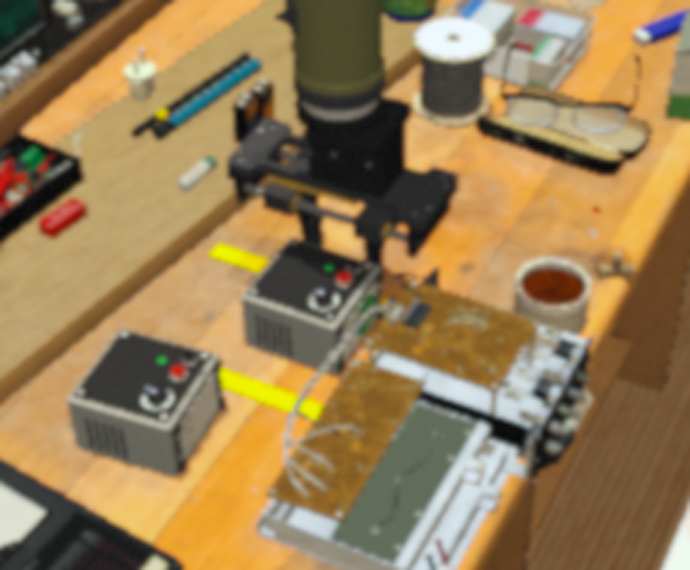

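View pics/s7t.png

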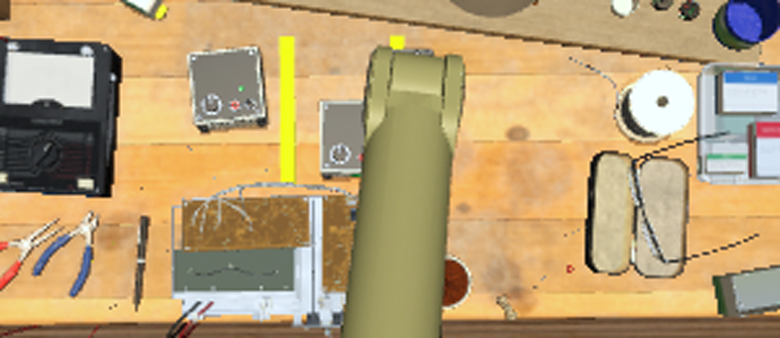

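Left edge at y ≈ −0.066; 17 mm more centres it.

servo_tool(commands=[4,0,0,0,0,0,5,0,0,0,0,0,4,0,0,0,0,0,2,0,0,0,0,0,2,0,0,0,0,0,0,0,0,0,0,0,0,0,0,0,0,0])

```text
time_s: 17.15
tool_pos: [0.5073, -0.1484, 0.0318]
tool_rot: [-180.0, 0.1, 90.1]
force: [0.2, -4.4, 4.1]
grip_width: 0.05
```

servo_tool(commands=[-10,0,0,0,0,0,-20,0,0,0,0,0,-20,0,-10,0,0,0,-20,0,-30,0,0,0,-20,-5,-35,0,0,0,-20,-10,-35,0,0,0,-20,-10,-10,0,0,0,-30,-10,0,0,0,0,-20,0,0,0,0,0,0,0,0,0,0,0])

```text
time_s: 18.15
tool_pos: [0.4714, -0.3302, 0.1502]
tool_rot: [-179.9, -0.1, 89.9]
force: [-0.1, 0.1, -0.2]
grip_width: 0.0499
```

```bash
python3 chk.py s8
python3 - <<'E'
from h import *
g=np.load('s8t.npz');p=g['p']
hsv=cv2.cvtColor(p,cv2.COLOR_RGB2HSV)
y=((hsv[...,0]>25)&(hsv[...,0]<35)&(hsv[...,1]>200)&(hsv[...,2]>180)).astype(np.uint8)
n,l,s,c=cv2.connectedComponentsWithStats(y)
for i in range(1,n):
    if s[i,4]>40:
        v,u=np.where(l==i);q=world('top',None,np.stack([u,v],-1),z=0.0); print('tape',s[i],q.min(0),q.max(0),q.mean(0))
o,p,d,P=wcloud(); cv2.imwrite('pics/w8.png',p[:,:,::-1]);print(o['tool_pos'],o['force'])
m=(P[...,2]>0.052)&(P[...,2]<0.063)&(P[...,0]>0.456)&(P[...,0]<0.6)&(P[...,1]>-0.16)&(P[...,1]<0)
m=cv2.morphologyEx(m.astype(np.uint8),cv2.MORPH_OPEN,np.ones((3,3)))>0
q=P[m]
if len(q): print('wrist',len(q),q.min(0),q.max(0),cv2.minAreaRect(q[:,:2].astype(np.float32)))
hsv=cv2.cvtColor(p,cv2.COLOR_RGB2HSV)
y=((hsv[...,0]>25)&(hsv[...,0]<35)&(hsv[...,1]>150)&(hsv[...,2]>150)&(P[...,2]<0.015)).astype(np.uint8)
n,l,s,c=cv2.connectedComponentsWithStats(y)
for i in range(1,n):
    if s[i,4]>150: q=P[l==i]; print('wtape',np.nanmin(q,0),np.nanmax(q,0))
E
```

```text
scene 897 [ 0.456 -0.137  0.054] [ 0.554 -0.043  0.071] ((0.5055407285690308, -0.08989755809307098), (0.09425690025091171, 0.09755957871675491), 89.32818603515625)
scene 1095 [0.52  0.004 0.053] [0.62  0.104 0.071] ((0.5721718072891235, 0.053148575127124786), (0.09458794444799423, 0.09543563425540924), 7.515069961547852)
top 753 [0.526 0.003 0.053] [0.625 0.098 0.072] ((0.575782299041748, 0.05039212852716446), (0.09519236534833908, 0.08966656029224396), 4.808559894561768)
top 757 [ 0.463 -0.138  0.053] [ 0.558 -0.051  0.072] ((0.5106565356254578, -0.094718337059021), (0.08752813935279846, 0.09477989375591278), 89.95213317871094)
tape [288 144   5  56 280] [ 0.46177352 -0.02980352  0.        ] [ 0.64843549 -0.01543759  0.        ] [ 0.55482902 -0.02258808  0.        ]
tape [330 144   6  57 278] [ 0.45713284 -0.17407559  0.        ] [ 0.64739793 -0.15663846  0.        ] [ 0.55127257 -0.16590217  0.        ]
[ 0.47300398 -0.32611212  0.15025053] [-0.28185066 -0.1030434   0.11323484]
```

View pics/s8t.png

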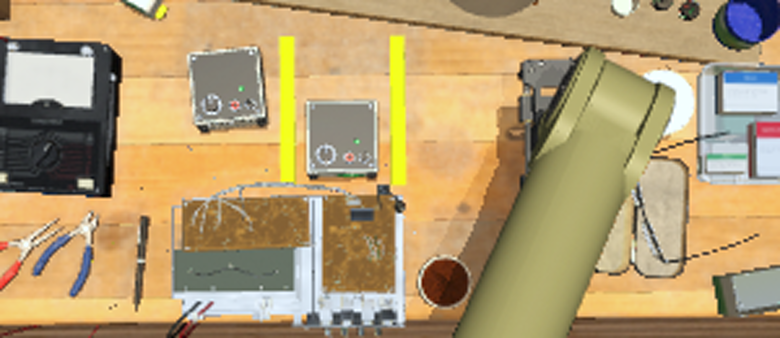

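View pics/s8.png

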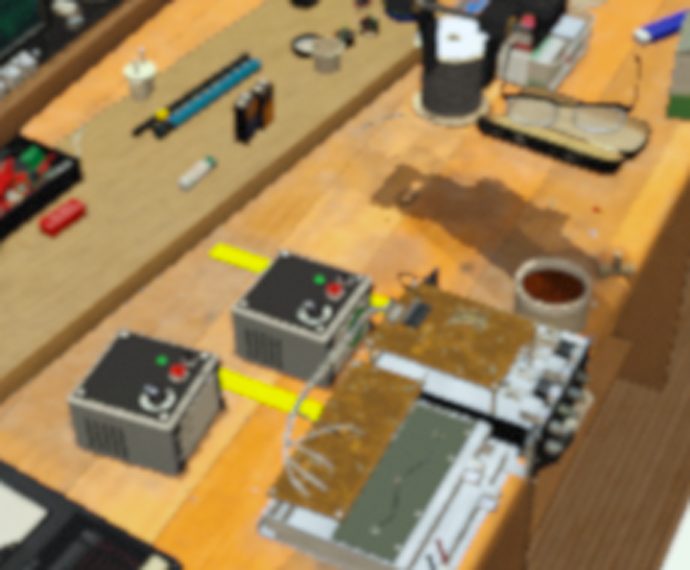

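View pics/w8.png

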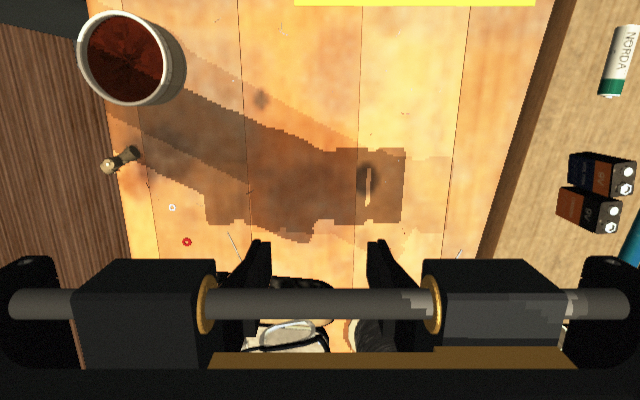

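The stamped module sits centred between the tapes, at top-crop px 305–380 with the tapes at 288 and 398. The other one is left of the bay, and the arm is clear.

servo_tool(commands=[0,0,0,0,0,0,0,0,0,0,0,0,0,0,0,0,0,0,0,0,0,0,0,0])

```text
time_s: 18.7
tool_pos: [0.4731, -0.327, 0.1516]
tool_rot: [180.0, 0.0, 90.2]
force: [-0.0, -0.8, -0.0]
grip_width: 0.0499
```

```bash
python3 -c "
from h import *
print(monitor.get_obs()['force']); print(env.sign_off())"
```

```text
[-0.04728227 -0.78049136 -0.03213026]
the job is handed in; nothing more can be done
None
```

I tipped both modules onto their backs and pushed the stamped one into the outgoing bay. I handed the job in at about 18.7 s of the 58 s allowed. Sign-off gives no verdict, so what follows is from my own last checks.

- **Stamped module:** this was the right-hand one; its green stamp showed once it was down. I pushed it about 0.21 m to the left with both fingertips.
    - In the top camera its middle is at y ≈ −0.095 m, against −0.094 m for the bay's middle line, and it lies square to the bay. That leaves about 17 mm to the tape on each side.
    - The scene camera puts its middle about 5 mm further left, which is still inside the strips.
    - The stamp still faces the front, though in the scene camera it is partly hidden behind the chassis cable.
- **Other module:** it shows a blank label and lies on its back about 0.145 m from the bay's middle line, with a yaw of about 5°.
- **Rest of the desk:** the last pictures show no shift in the other loose things, though I only judged this by eye. The gripper and arm partly hid the solder reel in those pictures.
- **Arm:** it stands clear of everything, with under 1 N on the tool.
- **Check that gave nothing:** the last wrist picture did not have the module in view, so it could not confirm the final position.

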